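Set the chocolate board on its sloping display stand with the lifter

ROBOT

A 6-joint arm with a two-finger parallel gripper is mounted at the origin on the work surface. World frame = base frame: x ahead of the robot, y to its left, z up, the work surface at z = 0. Lengths are in m, angles in degrees, forces in N, time in s.
With the tool pointing down it reaches from about 0.325 to 0.85 m from the base axis. Payload 15.5 kg.
Tool frame: the origin (TCP) lies at the very end of the fingers, on their centre line; the grasp point (between the pads) lies arm.grip_depth behind it (arm.grip_depth is the distance from the TCP to the grasp point, in m); z points along the fingers, y is the line along which they close (so a half turn about z gives the same grasp; the last joint's range is limited). The gripper opens to 91 mm and grips with 3 to 60 N. Pads are 32 mm wide; open, the fingers measure 118 mm over their backs; the gripper's body (76 mm by 178 mm) begins 60 mm behind the grasp point.
Start: joints at [68.096, 28.281, 77.091, -0, 74.628, -5.472], TCP at [0.177, 0.599, 0.214] pointing down, gripper open.
Joint ranges: [-166.48, 166.48], [-47.26, 123.95], [12.59, 153.08], [-70.14, 250.14], [6.76, 159.57], [-176.63, 176.63]. Speed limits (degrees/s): [108.29, 108.29, 147.25, 172.46, 172.46, 172.46].

INTERFACE

Orientations are given as a 3x3 rotation matrix whose columns are the frame's x, y, z axes.
In Python, from rig import arm gives the robot as it stands. Calls block until the motion is done:
- arm.move_to(position, orientation): joint-space move of the TCP to a pose.
- arm.move_l(position, orientation=None, feed=0.15): straight line of the TCP; orientation=None keeps the orientation; feed is the mean speed in m/s.
- arm.move_joints(angles): joint-space move.
- arm.grip(opening): finger opening in m; the grip force is fixed at half the most; returns when the fingers have stopped.
- arm.sleep(seconds).
- arm.solve_ik(position, orientation): joint angles nearest the present ones, or None.
- arm.snapshot(name): name is "side" or "top" or "wrist"; returns the picture (420x560x3 uint8, red, green, blue); there is no depth.
- arm.get_calibration(name): a dict with "intrinsics" (3x3 intrinsics, pixels), "cam_to_world" (4x4, takes a point from camera to world coordinates). Camera axes: x right, y down, z forward; pixel columns grow to the right and rows downward; lengths in m; the calibration is good to about 2 mm. A picture is of the moment at which its call begins: read the wrist's pose just before it. get_calibration takes no time and is no camera call; for the wrist camera it gives the pose at the moment of the call.
A pose or a line that the arm cannot do raises arm.Unreachable and nothing moves.
- arm.sign_off(): hands the job in; it is judged then, once.
Readings, each from a call of its own:
- arm.current_t(): time.
- arm.current_joint_positions(): joint angles.
- arm.current_dq(): joint speeds.
- arm.current_tau(): joint torques, N m.
- arm.current_ee_pos(): TCP position.
- arm.current_tool_rot(): TCP orientation.
- arm.current_force(): force on the tool from outside, world axes, zero at the start.
- arm.current_torque(): the same for the moment, N m.
- arm.current_width(): finger opening in m.
- arm.current_grasp_force(): force on a finger pad.
Only numpy, scipy, OpenCV 4.12 (cv2) and the standard library are available. Lean on these libraries where they do the work, as an engineer would, in place of code of your own. Each camera call takes 0.05 s, during which the arm holds its last target. There are 200 camera calls.

TASK

Take the steel lifter by its grip, slide its blade under the chocolate serving board and lift it, and set the board gently down on the sloping display stand so that it lies flat on both sloping edges, just above the end stops, with its runners straddling the two cheeks. Draw the lifter out, lay it flat on its slate mat again with the whole blade on the mat, and let go. Never touch the board or chocolate with the gripper, keep the board from tipping, and leave the other things on the counter where they are.

Things in the scene. Friction and masses are not known exactly. Their poses are not given: they have to be found in the camera images.
- lifter: Steel lifter, flat on the mat, 240 g. Blade 125 x 56 x 3 mm; a neck (10 mm in x, 20 in y) rises from it to a dark wooden grip block, 26 mm in x, 44 in y, 45 to 95 mm above the blade's underside. Origin: at the level of the blade's underside, below the middle of the grip. z up, x along the blade: tip at x = +100 mm (the end that goes under the board), rear edge at x = -25.
- lifter_grip (a point): Middle of the lifter's grip block: 72 mm above the lifter's origin, same axes. The grip can be held from above across its 26 mm (x) or its 44 mm (y).
- lifter_blade (a point): Centre of the underside of the lifter's blade: 37.5 mm ahead (+x) of the lifter's origin; same axes as the lifter.
- mat: Dark slate mat, fixed, 200 (x) x 110 (y) x 4 mm thick, the lifter's resting place. Origin: centre of its underside, on the counter; z up.
- board: Light wooden board with a dark chocolate tablet fixed on it, loose, about 300 g. Plate 90 (x) x 140 (y) x 8 mm on two runners along x, 12 high, 10 wide, at y = +-62 mm: a tunnel 114 wide, 12 high under the plate along x, open at both ends. Tablet top 20 mm above the plate's underside. Origin: centre of the plate's underside (12 mm above the counter at the start); z up, x away from the robot.
- stand: Dark wooden display stand, fixed: base 130 (x) x 150 (y) x 10 mm with two upright cheeks 12 mm thick running along x, centred at y = +-42 mm (72 mm clear between them down to the base, open towards the robot). Their top edges slope 12 degrees down towards +x (away from the robot) and end in a stop. Origin: centre of the base's underside; z up.
- stand_seat (a point): Midway between the sloping top edges, in their plane, 100 mm above the stand's origin. x points down the slope, z square to it, y as the stand's. The edges run from x = -50 mm to the stops at x = +50 (10 mm high). A well-placed board has its plate's underside on both edges, its origin about here, its x along this x, its runners outside the cheeks (9 mm free each side).
- tin_left: Bystander, loose: round cream tin with brass lid, 56 mm across, 42 mm high; origin at the centre of its underside.
- tin_right: Bystander, loose: round cream tin with brass lid, 56 mm across, 42 mm high; origin at the centre of its underside.
- gift_box: Bystander, loose: gift box with a band, 70 x 120 x 40 mm; origin at the centre of its underside.
- slim_box: Bystander, loose: slim card box with a band, 60 x 150 x 25 mm; origin at the centre of its underside.
- cocoa_jar: Bystander, loose: jar with brass lid, 60 mm across, 60 mm high; origin at the centre of its underside.
- cup: Bystander, loose: white espresso cup, 60 mm across, 58 mm high, with a handle; origin at the centre of its underside.
Things that resemble listed ones, but are neither listed nor needed, are in the scene too. Leave any blue look-alike of the mat alone.

How it is judged (in metres and radians):
On the way, in this order (a step that is already met when the one before it is completed fails the run):
1. the board is carried by the lifter, clear of the counter (height (world z) of board above 0.04 m and contact force between lifter and board above 1 N), for 0.3 s.
2. the board lies on the stand's two sloping edges and the lifter no longer touches it (x of board in the frame of stand_seat between -0.035 and 0.012 m and y of board in the frame of stand_seat between -0.013 and 0.013 m and z of board in the frame of stand_seat between -0.006 and 0.006 m and angle between the z axis of board and the z axis of stand_seat, either way round below 0.08 rad and angle between the x axis of board and the x axis of stand_seat, either way round below 0.2 rad and linear speed of board below 0.02 m/s and contact force between lifter and board below 0.05 N), for 0.3 s.
At the end, for the whole second after the job is handed in: Board at rest flat on both edges (within 6 mm and 0.08 rad of their plane), within 13 mm sideways, 35 mm up-slope, 12 mm down-slope and 0.2 rad of the seat; lifter off it, at rest flat (0.06 rad) on the mat, blade centre within 45 mm lengthwise, 38 mm sideways of the mat centre (all of step 2 and x of lifter_blade in the frame of mat between -0.045 and 0.045 m and y of lifter_blade in the frame of mat between -0.038 and 0.038 m and z of lifter_blade in the frame of mat between 0 and 0.01 m and angle between lifter's own z axis and vertical below 0.06 rad and linear speed of lifter below 0.02 m/s); the robot touches nothing.
It fails at once if the gripper or arm touches the board or the chocolate (contact force between any of the fingers, the arm and board above 0.5 N).
It fails at once if the board is tipped more than 30 degrees (angle between board's own z axis and vertical above 0.52 rad).
It fails at once if the board is dropped or pressed hard on the stand (over 30 N) (contact force between board and stand above 30 N).
It fails at once if a bystander is moved more than 30 mm (distance of any of tin_left, tin_right, gift_box, slim_box, cocoa_jar, cup from where it was at the start of the episode above 0.03 m).
It also fails if it takes over 72 s, if anything falls off the work surface, if the arm or the gripper's body presses on something with over 40 N, if the wrist force passes 120 N, or if a joint passes its speed limit or range.

## Working session

There is one attempt and no reset: what is moved stays moved. The work goes in short steps, each a Python script; the robot and the scene stay as the last script left them, time stands still between calls to the robot, and variables do not carry over. Pictures are saved under pics/ and viewed, at most 13 in all, crops included, and the job is handed in when it is done.

```bash
mkdir -p pics; ls; python3 - <<'E'
from rig import arm
import cv2,numpy as np
for n in("top","side"):
    im=arm.snapshot(n); np.save(f"pics/{n}.npy",im); cv2.imwrite(f"pics/{n}0.png",cv2.resize(im[:,:,::-1],(784,588)))
    c=arm.get_calibration(n); print(n,np.round(c["intrinsics"],1).tolist(),np.round(c["cam_to_world"],4).tolist())
print(arm.grip_depth,arm.current_t())
E
```

```text
pics
top [[497.5, 0.0, 278.7], [0.0, 497.5, 215.1], [0.0, 0.0, 1.0]] [[0.0007, -0.9752, 0.2213, 0.1656], [-1.0, -0.0013, -0.0025, -0.1511], [0.0027, -0.2213, -0.9752, 1.773], [0.0, 0.0, 0.0, 1.0]]
side [[496.8, 0.0, 277.3], [0.0, 496.8, 204.9], [0.0, 0.0, 1.0]] [[0.7041, -0.554, 0.4443, -0.0984], [-0.7101, -0.5443, 0.4467, -0.8001], [-0.0056, -0.63, -0.7766, 1.1699], [0.0, 0.0, 0.0, 1.0]]
0.0188 0.1
```

View pics/top0.png

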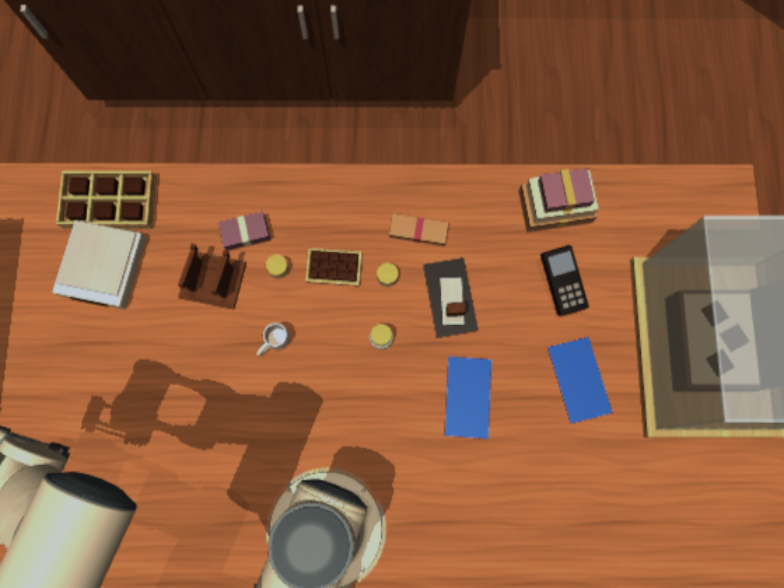

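View pics/side0.png

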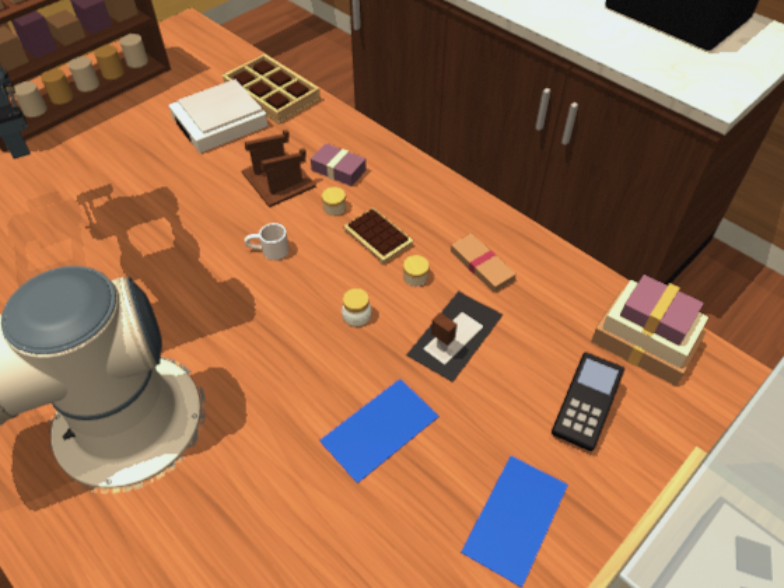

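Top view, in viewed pixels: stand about (213,275), board (334,267), slate mat (450,297) with lifter grip at (457,309) and blade pointing away from the robot. The tins flank the board at (277,265) and (387,273), the jar is at (381,336) and the cup at (275,336). The side view agrees, and the blue mats are decoys. Next I'll take closer wrist views.

```bash
cat > h.py <<'E'
import numpy as np, cv2
from rig import arm
def ray(c,uv,z):
    K,T=c["intrinsics"],np.array(c["cam_to_world"])
    uv=np.atleast_2d(np.asarray(uv,float))
    d=np.c_[uv,np.ones(len(uv))]@np.linalg.inv(K).T@T[:3,:3].T
    o=T[:3,3]; return o+d*((z-o[2])/d[:,2])[:,None]
def proj(c,P):
    T=np.linalg.inv(c["cam_to_world"]); p=np.atleast_2d(P)@T[:3,:3].T+T[:3,3]
    p=p@np.array(c["intrinsics"]).T; return p[:,:2]/p[:,2:]
def down(a):  # tool pointing down, tool x axis at yaw a (rad)
    c,s=np.cos(a),np.sin(a); return np.array([[c,s,0],[s,-c,0],[0,0,-1.]])
E
python3 - <<'E'
from h import *
c=arm.get_calibration("top")
for n,uv,z in[("stand",(213,275),.05),("board",(334,267),.03),("mat",(450,297),0),("grip",(457,309),.1),("tinL",(277,265),.042),("tinR",(387,273),.042),("jar",(381,336),.06),("cup",(275,336),.058)]:
    print(n,ray(c,np.array(uv)/1.4,z).round(3))
w=arm.get_calibration("wrist");R=arm.current_tool_rot();p=arm.current_ee_pos()
T=np.array(w["cam_to_world"]);print(np.round(R,3).tolist(),np.round(R.T@T[:3,:3],3).tolist(),R.T@(T[:3,3]-p),w["intrinsics"])
E
```

```text
stand [[0.625 0.297 0.05 ]]
board [[ 0.652 -0.01   0.03 ]]
mat [[ 0.579 -0.312  0.   ]]
grip [[ 0.526 -0.32   0.1  ]]
tinL [[0.654 0.136 0.042]]
tinR [[ 0.633 -0.147  0.042]]
jar [[ 0.465 -0.133  0.06 ]]
cup [[0.465 0.132 0.058]]
[[-0.959, 0.283, -0.0], [0.283, 0.959, -0.001], [0.0, -0.001, -1.0]] [[-0.0, -0.967, -0.257], [1.0, -0.0, -0.0], [0.0, -0.257, 0.967]] [ 0.07264491 -0.00061092 -0.17156111] [[335.39163164   0.         280.96493618]
 [  0.         335.39163164 213.31386863]
 [  0.           0.           1.        ]]
```

```bash
python3 - <<'E'
from h import *
import pickle
out={}
for n,p in [("stand",(.57,.29,.28)),("board",(.61,-.01,.26)),("lift",(.53,-.315,.26))]:
    arm.move_to(np.array(p),down(np.pi)); arm.sleep(.3)
    c=arm.get_calibration("wrist"); im=arm.snapshot("wrist"); out[n]=(c,im)
    cv2.imwrite(f"pics/w_{n}.png",im[:,:,::-1])
pickle.dump(out,open("w.pkl","wb")); print(arm.current_t())
E
```

```text
5.3417
```

View pics/w_stand.png

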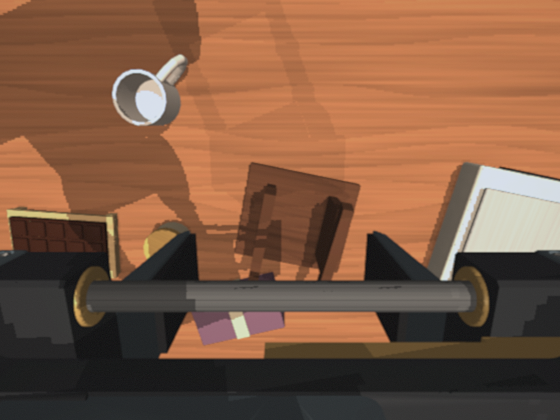

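View pics/w_board.png

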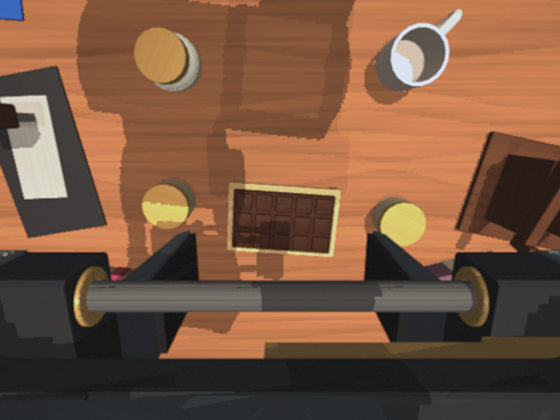

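View pics/w_lift.png

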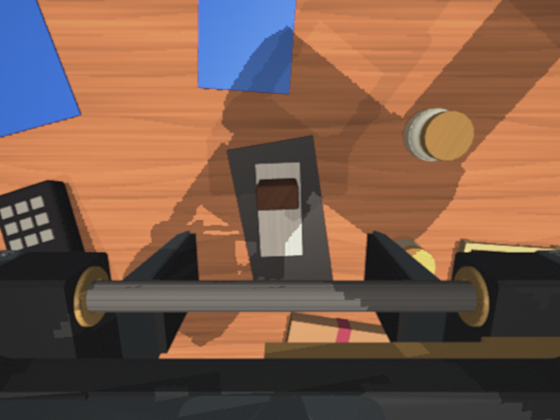

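Wrist views: the board is fully visible, with corners near (231,183), (340,190), (332,256) and (229,249). The lifter blade spans about (255,163) to (303,257) with the grip at (277,193). On the mat the near corners are at (228,151) and (313,136). The near corners of the stand base are at (252,163) and (360,185), but the gripper hides its far end. I'll measure the board and lifter now and retake the stand view from further out.

```bash
cat > m.py <<'E'
from h import *
def rect(c,mask,z,seed):
    """min-area rectangle (world, at height z) of the mask blob nearest the seed pixel"""
    mask=cv2.morphologyEx(mask.astype(np.uint8),cv2.MORPH_OPEN,np.ones((3,3)))
    cs,_=cv2.findContours(mask,cv2.RETR_EXTERNAL,cv2.CHAIN_APPROX_NONE)
    cs=[k for k in cs if cv2.contourArea(k)>100]
    k=max(cs,key=lambda k:cv2.pointPolygonTest(k,seed,True))
    w=ray(c,k[:,0,:],z)[:,:2]
    r=cv2.minAreaRect((w*1000).astype(np.float32))
    return np.round(r[0],1),np.round(r[1],1),round(r[2],2)
E
python3 - <<'E'
from m import *
import pickle
out=pickle.load(open("w.pkl","rb"))
c,im=out["board"]; hsv=cv2.cvtColor(im,cv2.COLOR_RGB2HSV)
for q in [(285,186),(234,215),(285,215),(200,230),(285,300)]: print(q,hsv[q[1],q[0]])
h,s,v=[hsv[...,i].astype(int) for i in range(3)]
m=((h>=20)&(h<32)&(s>60)&(v>70)); m[265:]=0
m[190:250,245:325]=1
print("board",rect(c,m,.020,(285,215)))
Q=[(231,183),(340,190),(332,256),(229,249)];W=ray(c,Q,.02);print(W.round(4).tolist(),W.mean(0))
c,im=out["lift"]; hsv=cv2.cvtColor(im,cv2.COLOR_RGB2HSV)
for q in [(275,240),(290,235),(277,170),(277,190),(245,200),(220,200)]: print(q,hsv[q[1],q[0]])
h,s,v=[hsv[...,i].astype(int) for i in range(3)]
m=((s<70)&(v>95)); m[272:]=0; m[175:212,259:297]=1
print("blade",rect(c,m,.007,(285,225)))
Q=[(255,163),(299,162),(303,254),(263,257)];W=ray(c,Q,.007);print(W.round(4).tolist(),W.mean(0))
print("matnear",ray(c,[(228,151),(313,136),(258,275),(332,278)],.004).round(4).tolist())
o=m*255
arm.move_to(np.array((.68,.28,.30)),down(np.pi)); arm.sleep(.3)
c=arm.get_calibration("wrist"); im=arm.snapshot("wrist"); pickle.dump((c,im),open("s.pkl","wb"))
crop=im[100:300,150:450,::-1]; cv2.imwrite("pics/stand2.png",cv2.convertScaleAbs(cv2.resize(im[:270,140:500,::-1],(800,600)),alpha=1.6))
E
```

```text
(285, 186) [ 19 112 185]
(234, 215) [  8 121  55]
(285, 215) [  8 141  65]
(200, 230) [ 12 147 135]
(285, 300) [17 25 70]
board (array([655.9,  -2. ]), array([127.2,  89.9]), 85.9)
[[0.6076, -0.0717, 0.02], [0.6164, 0.0639, 0.02], [0.7045, 0.0574, 0.02], [0.6948, -0.0776, 0.02]] [ 0.65581137 -0.0069994   0.02      ]
(275, 240) [ 16  32 167]
(290, 235) [ 18  30 168]
(277, 170) [ 16  31 158]
(277, 190) [ 11 136  79]
(245, 200) [12 20 63]
(220, 200) [ 11 144 150]
blade (array([ 567.2, -316.6]), array([127. ,  57.8]), 2.42)
[[0.5047, -0.3476, 0.007], [0.5034, -0.2922, 0.007], [0.6272, -0.2849, 0.007], [0.6316, -0.3391, 0.007]] [ 0.56672296 -0.31594842  0.007     ]
matnear [[0.4901, -0.3814, 0.004], [0.4716, -0.2751, 0.004], [0.6596, -0.3466, 0.004], [0.664, -0.2438, 0.004]]
```

View pics/stand2.png

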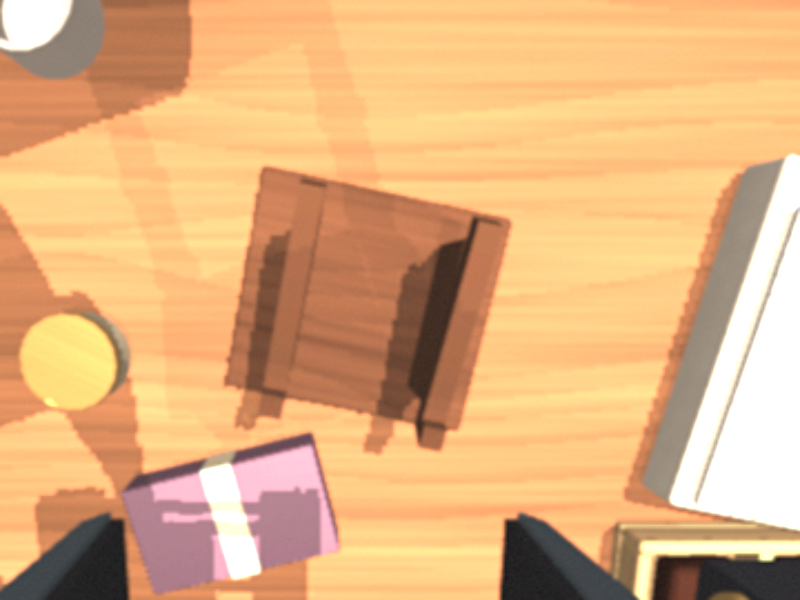

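The stand shows clearly. In viewed pixels the base corners are near-left (263,168), near-right (510,221) and far-left (228,384). The near top corners of the cheeks are (303,178), (326,184), (473,217) and (507,224).

```bash
python3 - <<'E'
from m import *
import pickle
c,im=pickle.load(open("s.pkl","rb"))
f=lambda q:np.array(q)/2.2222+[140,0]
def fit(L,W,n):
    L=np.array(L,float);W=W[:,:2];a=L-L.mean(0);b=W-W.mean(0)
    th=np.arctan2((a[:,0]*b[:,1]-a[:,1]*b[:,0]).sum(),(a*b).sum());R=np.array([[np.cos(th),-np.sin(th)],[np.sin(th),np.cos(th)]])
    t=W.mean(0)-R@L.mean(0);print(n,"origin",t.round(4),"yaw",np.degrees(th).round(2),"resid mm",((L@R.T+t-W)*1000).round(1).tolist());return t,th
# base: near-left in image = -y side
fit([(-.065,-.075),(-.065,.075),(.065,-.075)],ray(c,f([(263,168),(510,221),(228,384)]),.010),"base")
fit([(-.065,-.075),(-.065,.075)],ray(pickle.load(open("w.pkl","rb"))["stand"][0],[(252,163),(360,185)],.010),"base v1")
xn=-.05*np.cos(np.radians(12))
fit([(xn,-.048),(xn,-.036),(xn,.036),(xn,.048)],ray(c,f([(303,178),(326,184),(473,217),(507,224)]),.1104),"cheeks")
o=pickle.load(open("w.pkl","rb"))
cb=o["board"][0]
fit([(-.045,-.07),(-.045,.07),(.045,.07),(.045,-.07)],ray(cb,[(231,183),(340,190),(332,256),(229,249)],.02),"board")
cl=o["lift"][0]
fit([(-.025,-.028),(-.025,.028),(.1,.028),(.1,-.028)],ray(cl,[(255,163),(299,162),(303,254),(263,257)],.007),"lifter")
ct=arm.get_calibration("top")
m=[(424,264),(464,258),(477,330),(437,337)]
fit([(.1,.055),(.1,-.055),(-.1,-.055),(-.1,.055)],ray(ct,np.array(m)/1.4,.004),"mat(top)")
fit([(-.1,-.055),(-.1,.055)],ray(cl,[(228,151),(313,136)],.004),"mat")
E
```

```text
base origin [0.6244 0.3107] yaw -11.23 resid mm [[-0.8, -0.4], [-0.8, 2.1], [1.6, -1.7]]
base v1 origin [0.6242 0.3106] yaw -11.49 resid mm [[-0.4, -1.9], [0.4, 1.9]]
cheeks origin [0.6219 0.31  ] yaw -11.95 resid mm [[-0.1, -1.4], [-0.2, -0.1], [0.4, 2.8], [-0.1, -1.3]]
board origin [ 0.6558 -0.007 ] yaw -3.93 resid mm [[-1.5, -2.1], [-0.6, 2.1], [1.0, 2.4], [1.1, -2.4]]
lifter origin [ 0.5293 -0.3182] yaw 3.47 resid mm [[1.3, -0.1], [-0.8, 0.4], [0.2, 0.7], [-0.8, -1.0]]
mat(top) origin [ 0.579  -0.3129] yaw 9.02 resid mm [[1.4, 1.9], [2.0, -0.9], [-2.3, -3.1], [-1.1, 2.0]]
mat origin [ 0.5793 -0.3112] yaw 9.85 resid mm [[0.2, -1.0], [-0.2, 1.0]]
```

```bash
cat > g.py <<'E'
from h import *
from scipy.spatial.transform import Rotation as Ro
SGN=1
M=lambda s:np.array([[0,s,0],[s,0,0],[0,0,-1.]])  # tool axes in lifter frame
def LR(yaw,pitch=0): return Ro.from_euler("ZY",[yaw,pitch],degrees=True).as_matrix()
def tcp(p,R,s=SGN): return np.array(p)+R@[0,0,.072-arm.grip_depth], R@M(s)
LIFT=(np.array([.5295,-.3180,.004]),3.0); MAT=(np.array([.579,-.312,.004]),9.4)
BOARD=(np.array([.6558,-.007,0]),-3.9); STAND=(np.array([.623,.3103,.1]),-11.6)
def inboard(x,z): R=LR(BOARD[1]); return BOARD[0]+R@[x,0,z],R
def inseat(x,y,z): R=LR(STAND[1],12); return STAND[0]+R@[x,y,z],R
def stash(x,z): R=LR(MAT[1]); return MAT[0]+R@[x,0,z],R
E
python3 - <<'E'
from g import *
print(arm.current_joint_positions())
for s in(1,-1):
    for n,(p,R) in dict(g=(LIFT[0],LR(3)),gu=(LIFT[0]+[0,0,.12],LR(3)),b0=inboard(-.17,.0045),b1=inboard(-.058,.0045),b2=inboard(-.058,.16),s0=inseat(-.066,0,.04),s1=inseat(-.066,0,-.011),s2=inseat(-.19,0,-.011),m=stash(-.0375,.1)).items():
        q=arm.solve_ik(*tcp(p,R,s)); print(s,n,None if q is None else np.round(q,0))
E
```

```text
[ 1.77071442e+01  3.49401970e+01  5.14011040e+01 -7.78304782e-04
  9.36581616e+01 -7.22718170e+01]
1 g [-37.  38.  87.  -0.  55. -40.]
1 gu [-37.  30.  81.  -0.  70. -40.]
1 b0 [ -7.  31. 106.  -0.  43.  -3.]
1 b1 [-6. 37. 90. -0. 53. -2.]
1 b2 [-6. 26. 81. -0. 73. -2.]
1 s0 [20. 37. 63.  6. 90. 31.]
1 s1 [21. 39. 68.  6. 84. 31.]
1 s2 [27. 30. 81.  8. 79. 36.]
1 m [-36.  32.  80.  -0.  68. -45.]
-1 g [-37.  38.  87.  -0.  55. 140.]
-1 gu [-37.  30.  81.  -0.  70. 140.]
-1 b0 None
-1 b1 None
-1 b2 None
-1 s0 [  20.   37.   63.    6.   90. -149.]
-1 s1 [  21.   39.   68.    6.   84. -149.]
-1 s2 [  27.   30.   81.    8.   79. -144.]
-1 m [-36.  32.  80.  -0.  68. 135.]
```

```bash
python3 - <<'E'
from g import *
p,R=LIFT[0],LR(LIFT[1])
arm.grip(.08)
arm.move_to(*tcp(p+[0,0,.13],R))
arm.move_l(tcp(p+[0,0,.0005],R)[0],feed=.12)
arm.grip(0.0); print(arm.current_width(),arm.current_grasp_force(),arm.current_t())
arm.move_l(tcp(p+[0,0,.11],R)[0],feed=.1)
a,Rb=inboard(-.175,.11); arm.move_l(*tcp(a,Rb),feed=.2)
arm.move_l(tcp(inboard(-.175,.0055)[0],Rb)[0],feed=.12); arm.sleep(.3)
print(arm.current_force(),arm.current_t(),arm.current_ee_pos())
s=arm.snapshot("side"); t=arm.snapshot("top"); w=arm.snapshot("wrist")
import pickle; pickle.dump((s,t,w,arm.get_calibration("wrist")),open("b0.pkl","wb"))
a=cv2.resize(s[110:260,190:340,::-1],(600,600),interpolation=cv2.INTER_CUBIC)
cv2.imwrite("pics/b0.png",a)
cv2.imwrite("pics/b0w.png",w[:,:,::-1])
E
```

```text
0.025728505564763495 29.996884167194366 12.6333
[ 0.17253306 -0.40944739 -2.30115522] 16.975 [0.4814344  0.0048994  0.05905433]
```

View pics/b0.png

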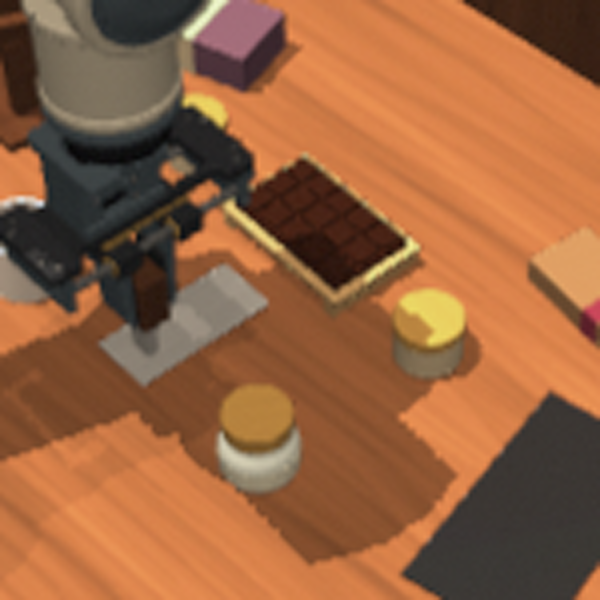

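View pics/b0w.png

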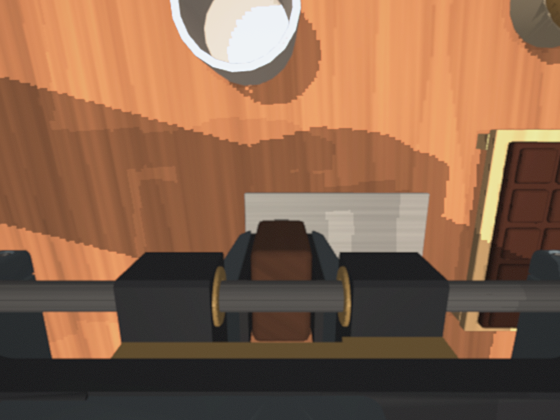

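The lifter is held level. In the wrist view the blade's side edge lies on row 194 (columns 245 to 429), and the board's near edge runs from (493,131) to (468,328). I'll check the alignment from these points before inserting.

```bash
python3 - <<'E'
from g import *
import pickle
s,t,w,c=pickle.load(open("b0.pkl","rb"))
print("blade edge",ray(c,[(245,194),(429,194)],.0085).round(4).tolist(),"expected",[(inboard(-.175,0)[0]+LR(-3.9)@[x,.028,.0085]).round(4).tolist() for x in(-.025,.1)])
print("board near",ray(c,[(493,131),(468,328)],.02).round(4).tolist(),"expected",[(inboard(0,0)[0]+LR(-3.9)@[-.045,y,.02]).round(4).tolist() for y in(.07,-.07)])
E
```

```text
blade edge [[0.4583, 0.0328, 0.0085], [0.5821, 0.0243, 0.0085]] expected [[0.4582, 0.0345, 0.0085], [0.5829, 0.026, 0.0085]]
board near [[0.6142, 0.0637, 0.02], [0.6092, -0.0729, 0.02]] expected [[0.6157, 0.0659, 0.02], [0.6061, -0.0738, 0.02]]
```

```bash
python3 - <<'E'
from g import *
import pickle
f0=arm.current_force()
P,R=inboard(-.058,.0048); arm.move_l(tcp(P,R)[0],feed=.06); print("ins",arm.current_force()-f0)
arm.move_l(tcp(inboard(-.058,.020)[0],R)[0],feed=.03); arm.sleep(.3); print("lift",arm.current_force()-f0)
arm.move_l(tcp(inboard(-.058,.17)[0],R)[0],feed=.08); arm.sleep(.2)
print(arm.current_force()-f0,arm.current_torque())
P,R=inseat(-.066,0,.07); R0=LR(STAND[1]); arm.move_l(*tcp(P+[0,0,.02],R0),feed=.1); arm.sleep(.3)
c=arm.get_calibration("wrist"); w=arm.snapshot("wrist"); s=arm.snapshot("side")
print(arm.current_t(),arm.current_ee_pos(),arm.current_force()-f0)
pickle.dump((s,w,c),open("s0.pkl","wb"))
a=np.vstack([w[:300,:,::-1],cv2.resize(s[40:220,110:390,::-1],(466,300))[:, :466] if 0 else cv2.copyMakeBorder(cv2.resize(s[60:210,120:380,::-1],(520,300)),0,0,0,40,cv2.BORDER_CONSTANT)])
cv2.imwrite("pics/s0.png",a)
E
```

```text
ins [0.99758345 0.53159054 0.30511493]
lift [ 0.69592156  0.11194108 -2.52025222]
[ 0.56355313  0.47336864 -2.29862142] [-0.09109358  0.25544112 -0.00605114]
26.2167 [0.57402016 0.32034789 0.25537589] [ 1.65463046  0.76520228 -2.21241698]
```

View pics/s0.png

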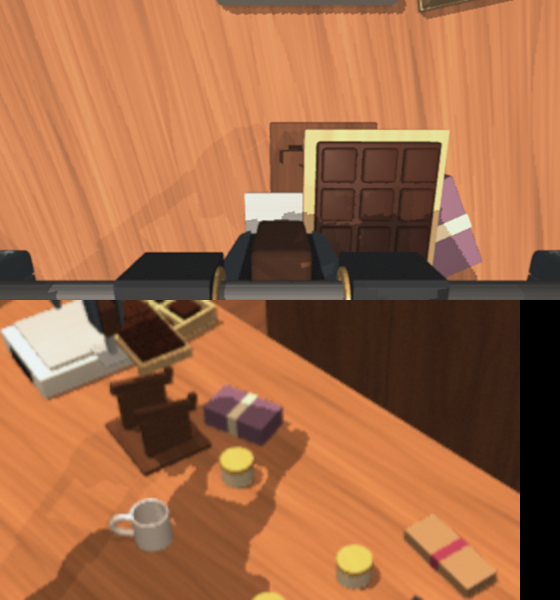

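The board rides on the blade. In the wrist view its +y edge is on row 131 (columns 305 to 449), and the +y edge of the stand base is on row 123 (columns 270 to 377), so the two are parallel. I'll compute the residual offset.

```bash
python3 - <<'E'
from g import *
import pickle
s,w,c=pickle.load(open("s0.pkl","rb"))
e=arm.current_ee_pos();R=LR(STAND[1]); L=e-R@[0,0,.072-arm.grip_depth]
print("tool R err",np.abs(arm.current_tool_rot()-R@M(1)).max(), "L",L)
print("board corners in lifter",((ray(c,[(305,130),(449,130),(434,252)],L[2]+.011)-L)@R).round(4).tolist(),"(ideal y .07, x .013,.103)")
print("blade edge in lifter",((ray(c,[(245,194),(300,194)],L[2]+.003)-L)@R).round(4).tolist(),"(ideal y .028, x -.025)")
b=ray(c,[(270,123),(377,123)],.01); S=STAND[0]*[1,1,0]
print("base +y corners in stand",((b-S)@R).round(4).tolist(),"(ideal y .075 x -+.065)")
print("cheek near top",((ray(c,[(281,148)],.1104)-S)@R).round(4).tolist(),"(ideal -.049,.048)")
E
```

```text
tool R err 1.8477424642938278e-05 L [0.57402016 0.32034789 0.20217589]
board corners in lifter [[0.0144, 0.0682, 0.011], [0.1035, 0.0682, 0.011], [0.1036, -0.0124, 0.011]] (ideal y .07, x .013,.103)
blade edge in lifter [[-0.0247, 0.0262, 0.003], [0.0124, 0.0262, 0.003]] (ideal y .028, x -.025)
base +y corners in stand [[-0.0638, 0.0729, 0.01], [0.0646, 0.0729, 0.01]] (ideal y .075 x -+.065)
cheek near top [[-0.0505, 0.0502, 0.1104]] (ideal -.049,.048)
```

```bash
python3 - <<'E'
from g import *
import pickle
f0=arm.current_force()
P,R=inseat(-.066,0,.05); arm.move_l(*tcp(P,R),feed=.03); arm.sleep(.3)
c=arm.get_calibration("wrist"); w=arm.snapshot("wrist")
for z in(.02,.005,.001,-.003,-.006,-.011):
    arm.move_l(tcp(inseat(-.066,0,z)[0],R)[0],feed=.06 if z==.02 else .015); arm.sleep(.2); print(z,(arm.current_force()-f0).round(2),arm.current_t())
c2=arm.get_calibration("wrist"); w2=arm.snapshot("wrist")
pickle.dump((w,c,w2,c2),open("s1.pkl","wb"))
cv2.imwrite("pics/s1.png",np.vstack([w[:300,:,::-1],w2[:300,:,::-1]]))
E
```

```text
0.02 [-0.74 -0.16  0.99] 28.9417
0.005 [-0.68 -0.76  0.64] 30.2917
0.001 [-0.78 -0.81  0.6 ] 30.9083
-0.003 [-0.22 -0.59  3.22] 31.525
-0.006 [ 0.32 -1.62  2.35] 32.075
-0.011 [0.01 0.16 3.45] 32.7583
```

View pics/s1.png

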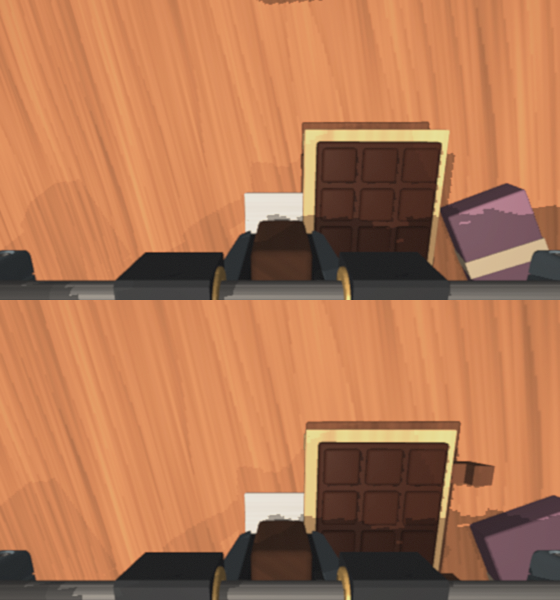

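The board came off the blade exactly at seat level. It sits parallel to the stand, with a stop visible just ahead of it at about (480,472). I'll withdraw, look at the board, then return the lifter.

```bash
python3 - <<'E'
from g import *
import pickle
R=LR(STAND[1],12)
f0=arm.current_force()
arm.move_l(tcp(inseat(-.20,0,-.011)[0],R)[0],feed=.06); print(arm.current_force()-f0)
P=inseat(-.20,0,-.011)[0]+[0,0,.03]; arm.move_l(*tcp(P,LR(STAND[1])),feed=.1)
a,Rm=stash(-.0375,.13); arm.move_l(*tcp(a,Rm),feed=.22)
t=arm.snapshot("top"); s=arm.snapshot("side")
arm.move_l(tcp(stash(-.0375,.015)[0],Rm)[0],feed=.12)
arm.move_l(tcp(stash(-.0375,.0008)[0],Rm)[0],feed=.03); arm.sleep(.2); print(arm.current_force()-f0,arm.current_t())
c=arm.get_calibration("wrist"); w=arm.snapshot("wrist")
a=cv2.resize(s[70:190,140:300,::-1],(400,300),interpolation=cv2.INTER_CUBIC);b=cv2.resize(t[150:240,100:220,::-1],(400,300),interpolation=cv2.INTER_CUBIC)
cv2.imwrite("pics/f.png",np.vstack([np.hstack([a,b]),cv2.copyMakeBorder(w[:300,:,::-1],0,0,0,240,cv2.BORDER_CONSTANT)]))
pickle.dump((c,w),open("f.pkl","wb"))
E
```

```text
[-1.02297621 -0.88793177  0.66485745]
[-1.22557582 -1.36325983  0.59145731] 40.9417
```

View pics/f.png

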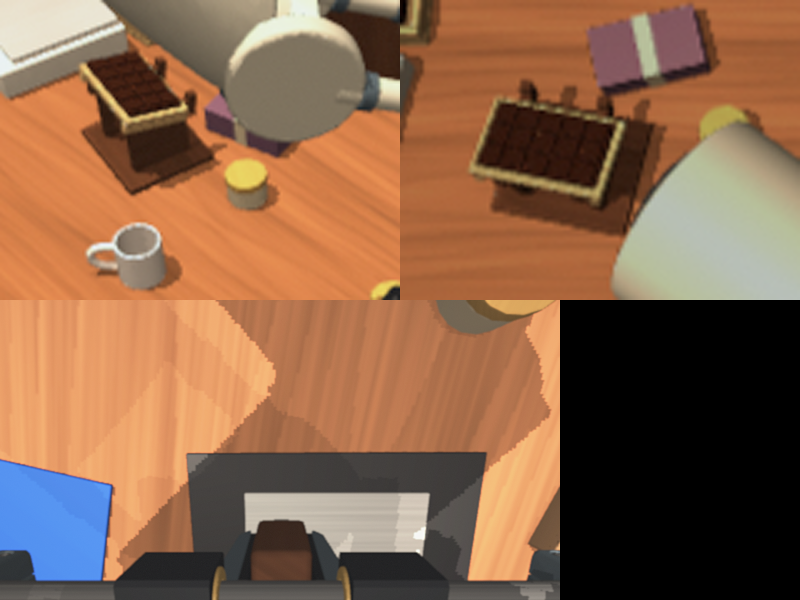

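The board lies flat on both edges just behind the stops, and the lifter blade is centred and parallel on the slate mat. I'll release it and hand in.

```bash
python3 - <<'E'
from g import *
arm.grip(.06); P=arm.current_ee_pos(); arm.move_l(P+[0,0,.12],feed=.1); arm.sleep(.5)
c=arm.get_calibration("top"); print(arm.current_width(),arm.current_force(),arm.current_t())
print(arm.sign_off())
E
```

```text
0.060061252456564435 [-0.56913705 -1.00599807 -0.69805179] 43.525
the job is handed in; nothing more can be done
None
```

I handed the job in at about 43.5 s: in the last pictures the board lies flat on the stand just above the stops and the lifter lies on its mat; I took no picture after letting go, and hand-in returned no verdict.

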